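Put the scoop away and shut the hatch

ROBOT

A 7-joint arm with a two-finger parallel gripper is mounted at the origin on the work surface. World frame = base frame: x ahead of the robot, y to its left, z up, the work surface at z = 0. Lengths are in m, angles in rad, forces in N, time in s.
With the tool pointing down it reaches from about 0.4 to 0.875 m from the base axis. Payload 19.3 kg.
Tool frame: the origin (TCP) lies at the very end of the fingers, on their centre line; the grasp point (between the pads) lies 19 mm behind it; z points along the fingers, y is the line along which they close (so a half turn about z gives the same grasp; the last joint's range is limited). The gripper opens to 85 mm and grips with 20 to 120 N. Pads are 22 mm wide; open, the fingers measure 114 mm over their backs; the gripper's body (76 mm by 85 mm) begins 54 mm behind the grasp point. The pads swing forward as they close: fully open they stand 13 mm farther back than shut.
Start: joints at [1.215, 0.521, -0.036, 1.599, 0.021, 1.021, -0.113], TCP at [0.176, -0.6, 0.231] pointing down, gripper open.
Joint ranges: [-2.91, 2.91], [-0.3, 2.13], [-1.5, 1.42], [0.17, 2.43], [-1.26, 4.41], [0.16, 1.93], [-2.52, 2.52]. Speed limits (rad/s): [1.89, 1.89, 2.39, 2.39, 3.01, 3.01, 3.01].

INTERFACE

Orientations are given as [roll, pitch, yaw] about the fixed x, y, z axes, in that order (R = Rz(yaw) Ry(pitch) Rx(roll)).
In Python, from workcell import bot gives the robot as it stands.
- The arm moves only by the tool carry_out, never from a script. Its argument "rows" is a list that holds one entry, the list of rows, each a list of 4 numbers: the shift along the tool's x, y, z in m, then the turn about the tool's z in degrees. In form: [[[x, y, z, twist], ...]]. A call has 1 to 12 rows; each row is the pose to reach, as a shift and turn from the pose commanded when the call began, along the tool's axes at that moment; what a row does not reach only later rows make up. A row lasts 1/12 s, in which the tool goes at most 41.7 mm and 7.16 degrees, less where a joint would pass 70% of its speed; a pose out of reach is approached as far as the arm can. A call with a gripper value outside its range is refused whole. "grip" is the finger opening in m, from 0 to 0.0854, set as the call begins (left out, the last holds). The fingers move at their own pace and stop on an object; "grip_force" is the grip in N (left out, the last holds). Time passes only in rows, so rows that repeat a pose let the fingers close. It gives the time, the measured TCP pose, the force, the opening and the grip force at its end, in the units of the state.
- bot.observe(): the state, without advancing time (a new reading comes with each control period).
- bot.grab_frame(name): name is "side" or "top"; returns a dict with "pixels" (420x560x3 uint8, red, green, blue), "K" (3x3 intrinsics, pixels), "pose" (4x4, takes a point from camera to world coordinates). Camera axes: x right, y down, z forward; pixel columns grow to the right and rows downward; lengths in m; the calibration is good to about 2 mm. A picture is of the moment at which its call begins. There is no depth.
- bot.job_done(): hands the job in; it is judged then, once.
Trained networks look in a picture, given as the dict that the camera call returned (one of the last four; its "shot" number tells which), for a name from the list of things; names that differ only in an ending like _2 or _b are one class to them, and where a whole thing is asked for, a point or a joint stands for the part that bears it (a point fixed in the world has none). Each returns a list of dicts, best first, with "conf" (0 to 1); they miss things now and then, are a little off and sometimes report something else, mostly with a low value. They report only what shows in the picture. A call takes as long as a camera call. They do not tell look-alikes from the thing itself.
- bot.look_for(picture, label): "position" ([column, row] in pixels, amid what is visible of it).
- bot.regions_of(picture, label): "region" (420x560 bool, what is visible of it) and "position" ([column, row] in pixels, amid what is visible of it).
- bot.spot_point(picture, label): "position" ([column, row] in pixels: a listed point, or the origin of a listed thing).
The state is a dict: "clock": time; "qpos": joint angles; "qd": joint speeds; "joint_efforts": joint torques, N m; "position": TCP position; "tool_rot": TCP orientation; "force": force on the tool from outside, world axes, zero at the start; "moment": the same for the moment, N m; "grip_width": finger opening in m; "finger_force": force on a finger pad.
Only numpy, scipy, OpenCV 4.12 (cv2) and the standard library are available. Lean on these libraries where they do the work, as an engineer would, in place of code of your own. Each camera call takes 0.05 s, during which the arm holds its last target. There are 200 camera calls.

TASK

Closing time at the kiosk: lay the enamel ice cream scoop in the open pine well on the counter, setting it down rather than dropping it, then swing the well's hinged hatch fully shut over it. Don't tip the glass tumbler over.

Things in the scene. Friction and masses are not known exactly. Their poses are not given: they have to be found in the camera images.
- scoop: Cream enamel ice cream scoop lying on a 4 mm dark mat among two thin steel spoons; 178 mm long, 0.1 to 0.2 kg. Straight level handle 120 mm long, 20 mm wide, 20 mm high; at its +x end an open bowl 60 mm across, 32 mm high, centred 88 mm from the origin. Origin: on the underside, below the middle of the handle; x along the handle to the bowl, z up. It reaches from x = -60 to +118 mm.
- well: Open-topped pine box fixed to the counter, 190 mm (x) by 270 mm (y) outside, 60 mm high, walls and floor 8 mm thick. Origin: centre of the underside, on the counter; z up. Its +x side carries the hatch's hinge along the top edge and faces the robot's left (world +y) within 17 degrees. A brass hook hangs on its -x face, for looks only.
- hatch (a joint): Angle in rad of the flat pine hatch: 0 shut on the rim, 1.6 to 1.85 at the start (open, leaning slightly away from the well), 1.9 its stop. Board 10 mm thick, covers the well, no handle. Hinge line along the well's y at x = +95, z = 60 mm of the well; free edge 190 mm from it. Shut, its top is 70 mm up. The hinge is stiff: it stays where left; push it over with a few newtons on its outer side.
- tumbler: Tall green glass milkshake tumbler standing on the counter beyond the scoop and spoons, 150 mm high, 78 mm across at the rim. Origin: centre of its underside, z up along its axis. A bystander, not to be tipped over.
Mind the look-alikes: they are no part of the job. Several things have the shape of the scoop; the one meant has the colours described above.

How it is judged:
By the outcome, as a careful person would: the job done as asked, in the order asked, and still so for the second after the job is handed in, with the robot touching nothing.
It also fails if it takes over 54 s, if anything falls off the work surface, if the arm or the gripper's body presses on something with over 40 N, if the wrist force passes 120 N, or if a joint passes its speed limit or range.

## Working session

There is one attempt and no reset: what is moved stays moved. The work goes in short steps, Python scripts to look and compute and a tool call to move; the robot and the scene stay as the last step left them, time stands still between calls to the robot, and variables do not carry over. Pictures are saved under pics/ and viewed, at most 10 in all, crops included, and the job is handed in when it is done.

Besides the shell and the picture viewer there is one more tool, called after "Call:" by a JSON object that holds its "name" and its "arguments". carry_out: Moves the arm, as the interface text tells. Its arguments: {"type":"object","properties":{"rows":{"type":"array","items":{"type":"array","items":{"type":"array","items":{"type":"number"}}}},"grip":{"type":"number"},"grip_force":{"type":"number"}},"required":["rows"]}

```bash
mkdir -p pics; cat > h.py <<'E'
import numpy as np, cv2
from workcell import bot
def save(p,n): cv2.imwrite('pics/'+n,cv2.cvtColor(p['pixels'],cv2.COLOR_RGB2BGR))
def ray(p,uv,z):
    T=np.array(p['pose']);d=T[:3,:3]@np.linalg.inv(p['K'])@[uv[0],uv[1],1];o=T[:3,3]
    return o+d*(z-o[2])/d[2]
def proj(p,X):
    T=np.array(p['pose']);c=T[:3,:3].T@(np.array(X,float)-T[:3,3]);u=p['K']@c;return u[:2]/u[2]
E
python3 - <<'E'
from h import *
print(bot.observe())
ims=[]
for n in ['top','side']:
    p=bot.grab_frame(n);save(p,n+'0.png')
    print(n,np.round(p['pose'],3).tolist(),p['K'][0][0])
    for l in ['scoop','well','hatch','tumbler']:
        for f in (bot.look_for,bot.spot_point):
            for r in f(p,l): print(l,f.__name__,np.round(r['position'],1),round(r['conf'],2),np.round(ray(p,r['position'],0.004),3))
E
```

```text
{'clock': 0.0, 'qpos': array([ 1.21482579,  0.52200884, -0.03631028,  1.59999707,  0.02118959,
        1.02113069, -0.112821  ]), 'qd': array([-2.48524001e-04, -6.88744150e-04,  4.18836124e-04,  3.23286906e-04,
       -9.69300461e-05,  4.22247239e-04,  1.06432987e-03]), 'joint_efforts': array([ 1.05570114e-03, -9.27108765e+01,  1.97998323e+00, -3.69931090e+01,
        1.78549852e-02,  8.15085339e-03,  5.45572402e-05]), 'position': array([ 0.17604523, -0.59933531,  0.23073307]), 'tool_rot': array([-3.14043637e+00,  8.37208852e-05,  2.85719132e-01]), 'force': array([0.66355452, 0.61915912, 0.38391343]), 'moment': array([ 0.0195364 ,  0.01217946, -0.00410544]), 'finger_force': 0.0, 'grip_width': 0.08530850199842545}
top [[-0.004, -0.987, 0.16, 0.346], [-1.0, 0.006, 0.012, -0.119], [-0.013, -0.16, -0.987, 1.094], [0.0, 0.0, 0.0, 1.0]] 471.85531964157724
scoop call [329.9 178.6] 0.96 [ 0.597 -0.213  0.004]
scoop call [387.9 340.3] 0.88 [ 0.226 -0.335  0.004]
scoop call [448.7 220.2] 0.56 [ 0.496 -0.487  0.004]
scoop call [204.2  83.8] 0.56 [0.837 0.09  0.004]
scoop call [357.7 345.2] 0.73 [ 0.216 -0.268  0.004]
scoop call [473.3 218.3] 0.71 [ 0.5   -0.544  0.004]
scoop call [336.6 208.4] 0.58 [ 0.526 -0.227  0.004]
scoop call [184.1  98.1] 0.58 [0.801 0.138 0.004]
well call [146.8 206.2] 0.86 [0.534 0.218 0.004]
well call [177.5 206.6] 0.56 [0.532 0.146 0.004]Traceback (most recent call last):
  File "<stdin>", line 9, in <module>
ValueError: it knows: scoop, tumbler, well
```

View pics/top0.png

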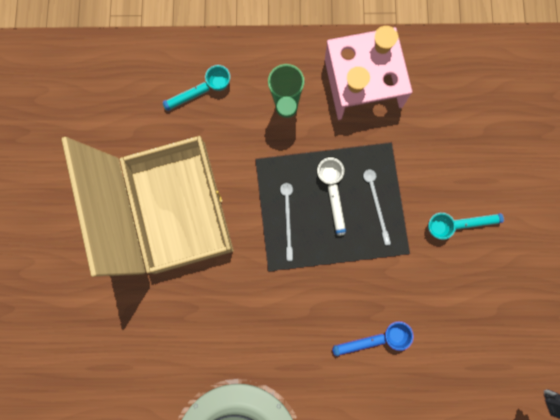

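The top view shows the cream scoop on the mat, bowl at about (330,172) and handle end at (340,232). The teal and blue ones are look-alikes. The well rim corners are at about (122,157), (201,138), (231,248) and (148,272), and the hatch stands open to the left. The tumbler is at (286,95).

```bash
python3 - <<'E'
from h import *
p=bot.grab_frame('top')
img=p['pixels']; hsv=cv2.cvtColor(img,cv2.COLOR_RGB2HSV)
for r in bot.regions_of(p,'scoop'):
    if abs(r['position'][0]-333)<20:
        m=r['region'].astype(np.uint8); break
ys,xs=np.nonzero(m); print(len(xs),xs.min(),xs.max(),ys.min(),ys.max())
g=cv2.cvtColor(img,cv2.COLOR_RGB2GRAY)
# bowl: rows<188 ; handle rows 192-233
b=np.argwhere(m[:187]>0); (c,rad)=cv2.minEnclosingCircle(b[:,::-1].astype(np.float32)); print('bowl',c,rad,ray(p,c,.036))
sel=(ys>192)&(ys<232)
pts=np.array([ray(p,(x,y),.024)[:2] for x,y in zip(xs[sel],ys[sel])])
v=cv2.fitLine(pts.astype(np.float32),cv2.DIST_L2,0,.01,.01).ravel(); print('handle',v,np.degrees(np.arctan2(v[1],v[0]))%180)
B=ray(p,c,.036)[:2]; e=ray(p,(xs[ys==ys.max()].mean(),ys.max()),.02)[:2]; print('len',np.linalg.norm(B-e),e)
cs=[(122,157),(201,138),(231,248),(148,272)]
W=np.array([ray(p,c,.06)[:2] for c in cs]);print(W.round(3).tolist(),W.mean(0))
for i in range(4): d=W[(i+1)%4]-W[i];print(np.linalg.norm(d).round(3),np.degrees(np.arctan2(d[1],d[0])))
for c in [(65,139),(92,275)]: print('hatch edge',ray(p,c,.247))
s=bot.grab_frame('side');save(s,'side0.png');print(np.round(s['pose'],3).tolist())
c=img[120:290,50:400]; cv2.imwrite('pics/crop.png',cv2.cvtColor(cv2.resize(c,None,fx=2.2,fy=2.2,interpolation=2),cv2.COLOR_RGB2BGR))
for q,l in ((p,'tumbler'),(s,'tumbler')):
    print([(np.round(r['position']),r['conf'],ray(q,r['position'],0)) for r in bot.spot_point(q,l)])
E
```

```text
946 318 344 159 234
bowl (330.3671875, 172.734375) 14.412087440490723 [ 0.60351864 -0.21178089  0.036     ]
handle [ 0.98654413  0.163495    0.5145784  -0.22555952] 9.409818
len 0.14104087377921523 [ 0.46366156 -0.23001612]
[[0.638, 0.263], [0.681, 0.084], [0.43, 0.012], [0.378, 0.192]] [0.53185412 0.13750735]
0.184 -76.38849479704224
0.262 -164.01505853960396
0.188 105.87458429931762
0.269 15.13578427637661
hatch edge [0.62093428 0.30277244 0.247     ]
hatch edge [0.36775149 0.23636317 0.247     ]
[[-0.976, -0.138, 0.17, 0.247], [-0.218, 0.683, -0.697, 0.908], [-0.02, -0.717, -0.696, 1.101], [0.0, 0.0, 0.0, 1.0]]
[(array([289., 106.]), 0.71, array([ 0.78088235, -0.11687729,  0.        ]))]
[(array([205., 214.]), 0.82, array([ 0.77691499, -0.1190672 ,  0.        ]))]
```

View pics/side0.png

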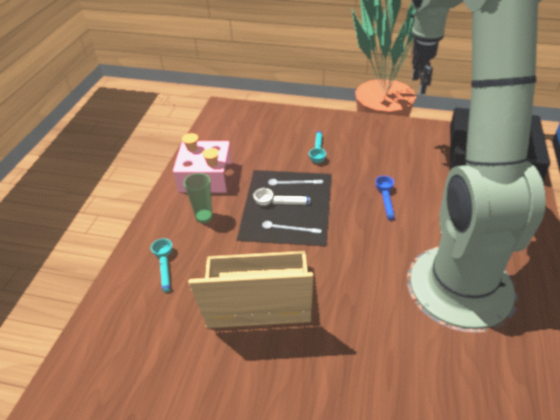

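View pics/crop.png

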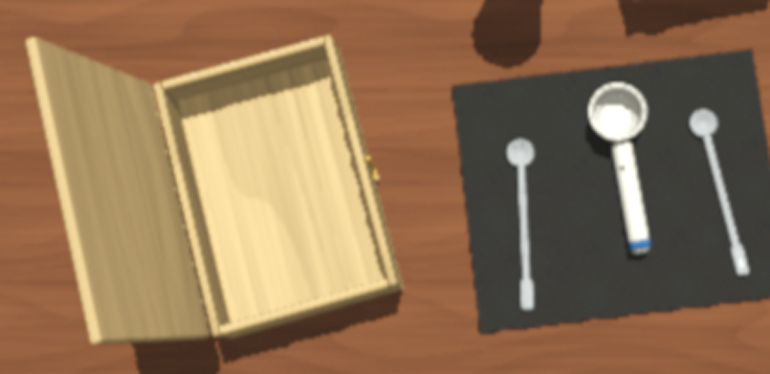

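Call:
{"name": "carry_out", "arguments": {"rows": [[[0.459,-0.259,0.05,7],[0.459,-0.259,0.05,7],[0.459,-0.259,0.05,7],[0.459,-0.259,0.05,7],[0.459,-0.259,0.05,7],[0.459,-0.259,0.05,7],[0.459,-0.259,0.05,7],[0.459,-0.259,0.05,7],[0.459,-0.259,0.05,7],[0.459,-0.259,0.05,7],[0.459,-0.259,0.05,7],[0.459,-0.259,0.05,7]]]}}

```text
clock: 1.55
position: [0.5244, -0.2411, 0.1841]
tool_rot: [3.141, -0.0, 0.164]
force: [1.0, -0.6, 1.0]
grip_width: 0.0854
finger_force: 0.0
```

```bash
cat >> h.py <<'E'
def go(x,y,z,yaw):
    s=bot.observe();w=s['tool_rot'][2];d=np.array([x,y,z])-s['position']
    print('t',s['clock'].__round__(2),'pos',s['position'].round(4),'rot',s['tool_rot'].round(4),'F',s['force'].round(1),'w',round(s['grip_width'],4),'ff',s['finger_force'])
    print('shift',np.round([d[0]*np.cos(w)+d[1]*np.sin(w),d[0]*np.sin(w)-d[1]*np.cos(w),-d[2],(np.degrees(w)-yaw+180)%360-180],4))
E
python3 -c "
from h import *
go(.543,-.221,.1,9.4)"
```

```text
t 1.55 pos [ 0.5244 -0.2411  0.1841] rot [ 3.1414e+00 -4.0000e-04  1.6350e-01] F [ 1.  -0.6  1. ] w 0.0854 ff 0.0
shift [ 0.0216 -0.0168  0.0841 -0.0316]
```

Call:
{"name": "carry_out", "arguments": {"rows": [[[0.022,-0.017,0.02,0],[0.022,-0.017,0.05,0],[0.022,-0.017,0.084,0],[0.022,-0.017,0.084,0],[0.022,-0.017,0.084,0]]]}}

```text
clock: 1.97
position: [0.5413, -0.2223, 0.0995]
tool_rot: [-3.14, 0.003, 0.164]
force: [1.1, 0.6, -0.1]
grip_width: 0.0852
finger_force: 0.0
```

```bash
python3 - <<'E'
from h import *
go(.543,-.221,.009,9.4)
p=bot.grab_frame('top');s=bot.grab_frame('side');save(s,'s1.png')
a=cv2.resize(p['pixels'][100:260,250:420],None,fx=2.3,fy=2.3);b=cv2.resize(s['pixels'][120:280,200:370],None,fx=2.3,fy=2.3)
cv2.imwrite('pics/c1.png',cv2.cvtColor(np.hstack([a,b]),cv2.COLOR_RGB2BGR))
# scoop in side image
m=max((r for r in bot.regions_of(s,'scoop')),key=lambda r:-abs(r['position'][0]-280))
print(m['position']); ys,xs=np.nonzero(m['region']);i=xs.argmax();print('end',ray(s,(xs[i],ys[xs==xs[i]].mean()),.015),'bowl tip',ray(s,(xs.min(),ys[xs==xs.min()].mean()),.03))
for t,z in((-.06,.014),(.118,.03)):
    c=np.array([.519+t*.9866,-.225+t*.1634,z]);print(proj(s,c),proj(p,c))
E
```

```text
t 1.97 pos [ 0.5413 -0.2223  0.0995] rot [-3.1404e+00  2.6000e-03  1.6360e-01] F [ 1.1  0.6 -0.1] w 0.0852 ff 0.0
shift [ 0.0019 -0.001   0.0905 -0.0289]
[276.2, 200.0]
end [ 0.46576333 -0.23091293  0.015     ] bowl tip [ 0.63863223 -0.2034129   0.03      ]
[311.07069768 200.16378217] [340.86285147 235.94630837]
[255.16797454 195.15445578] [327.26549018 159.98172922]
```

View pics/c1.png

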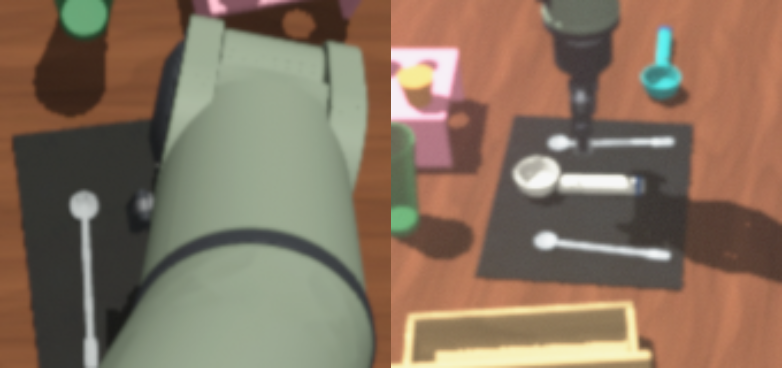

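Side view: the fingers hang in line with the handle, and the scoop position agrees between both cameras to a few mm. I'll go down and close.

Call:
{"name": "carry_out", "arguments": {"rows": [[[0.002,-0.001,0.03,0],[0.002,-0.001,0.06,0],[0.002,-0.001,0.08,0],[0.002,-0.001,0.091,0],[0.002,-0.001,0.091,0],[0.002,-0.001,0.091,0]]]}}

```text
clock: 2.62
position: [0.5445, -0.2215, 0.0103]
tool_rot: [3.141, -0.001, 0.163]
force: [-0.3, 0.7, 0.6]
grip_width: 0.0856
finger_force: 0.0
```

Call:
{"name": "carry_out", "arguments": {"rows": [[[0,0,0,0],[0,0,0,0],[0,0,0,0],[0,0,0,0],[0,0,0,0],[0,0,0,0],[0,0,0,0],[0,0,0,0],[0,0,0,0],[0,0,0,0]]], "grip": 0.01, "grip_force": 50}}

```text
clock: 3.45
position: [0.5441, -0.2212, 0.0096]
tool_rot: [3.141, -0.0, 0.163]
force: [-3.0, 1.2, 9.1]
grip_width: 0.0188
finger_force: 49.4
```

Call:
{"name": "carry_out", "arguments": {"rows": [[[0,0,-0.01,0],[0,0,-0.03,0],[0,0,-0.06,0],[0,0,-0.09,0],[0,0,-0.12,0],[0,0,-0.12,0],[0,0,-0.12,0]]]}}

```text
clock: 4.03
position: [0.5446, -0.2214, 0.131]
tool_rot: [3.14, -0.003, 0.164]
force: [0.2, 0.8, -2.4]
grip_width: 0.0185
finger_force: 49.5
```

```bash
python3 - <<'E'
from h import *
c=np.radians(105.2);ux=np.array([np.cos(c),np.sin(c)]);uy=np.array([-ux[1],ux[0]])
C=np.array([.532,.1375])
# scoop origin centred so that x in[-60,118] is centred along -well y ; grasp at +24 of scoop
g=C-.022*ux+ (-1)*(.024-.029)*uy
print(g); go(g[0],g[1],.13,15.2)
s=bot.grab_frame('side');a=cv2.resize(s['pixels'][100:340,150:370],None,fx=2.3,fy=2.3)
cv2.imwrite('pics/c2.png',cv2.cvtColor(a,cv2.COLOR_RGB2BGR))
E
```

```text
[0.53294308 0.11495869]
t 4.03 pos [ 0.5446 -0.2214  0.131 ] rot [ 3.1401e+00 -2.7000e-03  1.6350e-01] F [ 0.2  0.8 -2.4] w 0.0185 ff 49.5138555765152
shift [ 4.3200e-02 -3.3370e-01  1.0000e-03 -5.8317e+00]
```

View pics/c2.png

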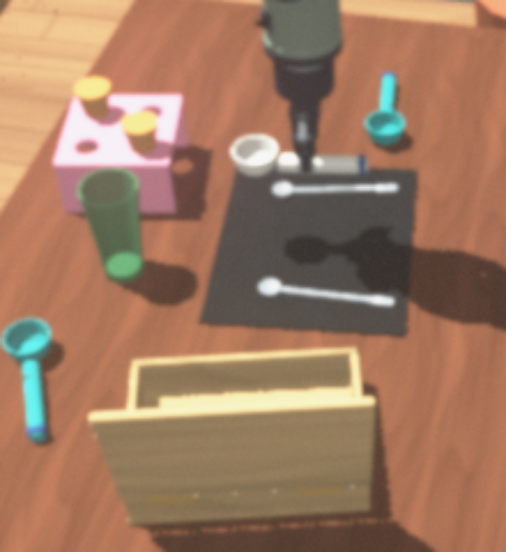

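The scoop is held level and clear of the mat, with the tumbler and spoons untouched. I'll carry it over the well.

Call:
{"name": "carry_out", "arguments": {"rows": [[[0.004,-0.03,0,-0.6],[0.008,-0.06,0,-1.2],[0.012,-0.09,0,-1.8],[0.016,-0.12,0,-2.3],[0.02,-0.15,0,-2.9],[0.024,-0.18,0,-3.5],[0.028,-0.21,0,-4],[0.031,-0.24,0,-4.5],[0.035,-0.27,0,-5],[0.039,-0.3,0,-5.4],[0.043,-0.32,0,-5.8],[0.043,-0.334,0,-5.8]]]}}

```text
clock: 5.08
position: [0.5311, 0.1182, 0.1278]
tool_rot: [-3.141, 0.002, 0.268]
force: [0.5, 0.6, -2.2]
grip_width: 0.0188
finger_force: 49.5
```

Call:
{"name": "carry_out", "arguments": {"rows": [[[0,0,0,0],[0,0,0,0],[0,0,0,0]]]}}

```text
clock: 5.33
position: [0.5315, 0.1146, 0.1283]
tool_rot: [3.141, 0.002, 0.264]
force: [-1.0, 1.0, -2.1]
grip_width: 0.0186
finger_force: 49.5
```

```bash
python3 - <<'E'
from h import *
go(.533,.115,.016,15.2)
out=[]
p=bot.grab_frame('top');s=bot.grab_frame('side')
a=cv2.resize(p['pixels'][110:300,50:260],None,fx=1.9,fy=1.9);b=cv2.resize(s['pixels'][160:350,160:370],None,fx=1.9,fy=1.9)
cv2.imwrite('pics/c3.png',cv2.cvtColor(np.hstack([a,b]),cv2.COLOR_RGB2BGR))
E
```

```text
t 5.33 pos [0.5315 0.1146 0.1283] rot [3.1412e+00 1.6000e-03 2.6430e-01] F [-1.   1.  -2.1] w 0.0186 ff 49.50987160205841
shift [ 0.0015 -0.      0.1123 -0.0556]
```

View pics/c3.png

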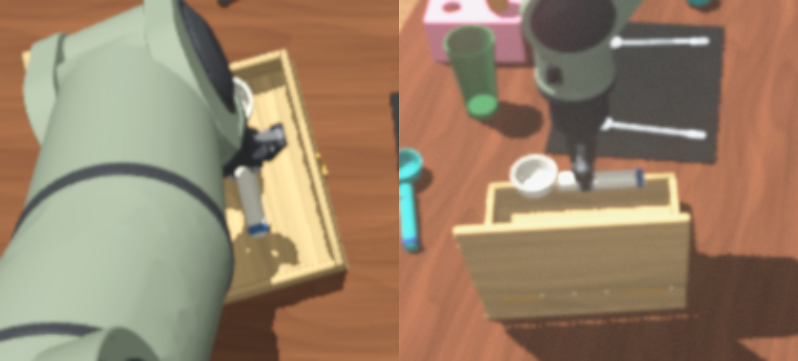

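Call:
{"name": "carry_out", "arguments": {"rows": [[[0.001,0,0.015,0],[0.001,0,0.035,0],[0.001,0,0.055,0],[0.001,0,0.075,0],[0.001,0,0.09,0],[0.001,0,0.1,0],[0.001,0,0.105,0],[0.001,0,0.109,0],[0.001,0,0.111,0],[0.001,0,0.112,0],[0.001,0,0.112,0]]]}}

```text
clock: 6.35
position: [0.5332, 0.1157, 0.0175]
tool_rot: [3.142, -0.001, 0.265]
force: [0.0, -0.2, -1.3]
grip_width: 0.0189
finger_force: 49.5
```

Call:
{"name": "carry_out", "arguments": {"rows": [[[0,0,0.0005,0],[0,0,0.001,0],[0,0,0.0015,0],[0,0,0.002,0],[0,0,0.002,0]]]}}

```text
clock: 6.77
position: [0.5329, 0.1157, 0.0151]
tool_rot: [-3.142, -0.0, 0.265]
force: [0.0, -0.6, -1.2]
grip_width: 0.0191
finger_force: 49.5
```

Call:
{"name": "carry_out", "arguments": {"rows": [[[0,0,0.0005,0],[0,0,0.001,0],[0,0,0.0015,0],[0,0,0.0015,0]]]}}

```text
clock: 7.1
position: [0.5329, 0.1157, 0.0136]
tool_rot: [3.142, -0.0, 0.265]
force: [-0.7, -0.3, 0.5]
grip_width: 0.0189
finger_force: 49.7
```

Call:
{"name": "carry_out", "arguments": {"rows": [[[0,0,0.0005,0],[0,0,0.001,0],[0,0,0.0015,0],[0,0,0.0015,0]]]}}

```text
clock: 7.43
position: [0.533, 0.1157, 0.0135]
tool_rot: [3.141, -0.0, 0.265]
force: [-10.3, -2.4, 35.2]
grip_width: 0.0185
finger_force: 54.2
```

Call:
{"name": "carry_out", "arguments": {"rows": [[[0,0,-0.0012,0],[0,0,-0.0012,0],[0,0,-0.0012,0]]]}}

```text
clock: 7.68
position: [0.533, 0.1158, 0.0135]
tool_rot: [-3.142, -0.0, 0.265]
force: [-1.9, 0.3, 9.7]
grip_width: 0.0189
finger_force: 51.2
```

Call:
{"name": "carry_out", "arguments": {"rows": [[[0,0,0,0],[0,0,0,0],[0,0,0,0],[0,0,0,0],[0,0,0,0],[0,0,0,0]]], "grip": 0.05}}

```text
clock: 8.18
position: [0.5329, 0.1157, 0.0132]
tool_rot: [-3.142, 0.0, 0.265]
force: [-0.1, -0.1, -0.1]
grip_width: 0.05
finger_force: 0.0
```

Call:
{"name": "carry_out", "arguments": {"rows": [[[0,0,-0.01,0],[0,0,-0.03,0],[0,0,-0.06,0],[0,0,-0.09,0],[0,0,-0.12,0],[0,0,-0.15,0],[0,0,-0.18,0],[0,0,-0.22,0],[0,0,-0.26,0],[0,0,-0.3,0],[0,0,-0.33,0],[0,0,-0.33,0]]]}}

```text
clock: 9.18
position: [0.5343, 0.1162, 0.3502]
tool_rot: [-3.141, -0.009, 0.265]
force: [0.5, 0.5, -0.7]
grip_width: 0.05
finger_force: 0.0
```

```bash
python3 - <<'E'
from h import *
c=np.radians(105.2);ux=np.array([np.cos(c),np.sin(c)]);uy=np.array([-ux[1],ux[0]])
C=np.array([.532,.1375])
t=C+.22*ux; print(t); go(t[0],t[1],.345,15.2)
p=bot.grab_frame('top');s=bot.grab_frame('side')
a=cv2.resize(p['pixels'][110:300,50:260],None,fx=1.9,fy=1.9);b=cv2.resize(s['pixels'][160:350,160:370],None,fx=1.9,fy=1.9)
cv2.imwrite('pics/c4.png',cv2.cvtColor(np.hstack([a,b]),cv2.COLOR_RGB2BGR))
E
```

```text
[0.47431838 0.34980363]
t 9.18 pos [0.5343 0.1162 0.3502] rot [-3.1414 -0.0089  0.2647] F [ 0.5  0.5 -0.7] w 0.05 ff 0.0
shift [ 0.0033 -0.2412  0.0052 -0.0335]
```

View pics/c4.png

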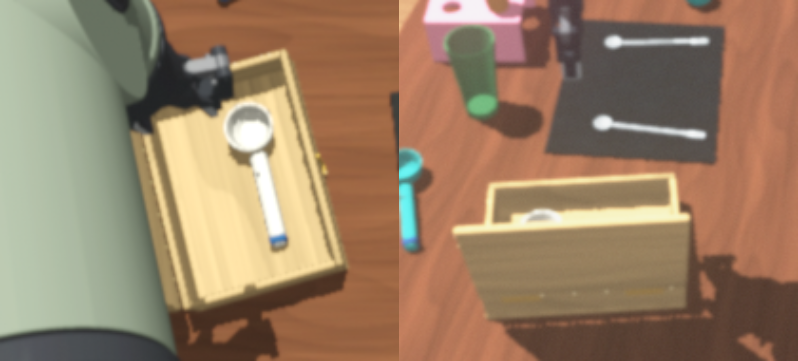

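The scoop lies flat in the well, inside the walls, and the hatch hasn't moved. Next I'll go over to the hatch's outer side with the fingers closed.

Call:
{"name": "carry_out", "arguments": {"rows": [[[0,-0.03,0,0],[0,-0.06,0,0],[0,-0.09,0,0],[0,-0.12,0,0],[0,-0.15,0,0],[0,-0.18,0,0],[0,-0.21,0,0],[0,-0.235,0,0],[0,-0.245,0,0],[0,-0.245,0,0],[0,-0.245,0,0]]], "grip": 0.0, "grip_force": 40}}

```text
clock: 10.2
position: [0.4686, 0.3516, 0.3424]
tool_rot: [3.141, 0.001, 0.265]
force: [-0.0, 0.1, 0.6]
grip_width: 0.0
finger_force: 0.0
```

Call:
{"name": "carry_out", "arguments": {"rows": [[[0,0,0.03,0],[0,0,0.06,0],[0,0,0.09,0],[0,0,0.11,0],[0,0,0.13,0],[0,0,0.13,0],[0,0,0.13,0]]]}}

```text
clock: 10.78
position: [0.4691, 0.3507, 0.2131]
tool_rot: [3.14, 0.001, 0.263]
force: [1.1, -0.1, 0.5]
grip_width: 0.0001
finger_force: 0.0
```

```bash
python3 - <<'E'
from h import *
go(.4743,.35,.215,15.2)
# arc for contact of fingertip, well frame x (rel hinge), z ; outer face at r from hinge along board, 12mm off
for th in range(110,-1,-10):
    t=np.radians(th); 
    print(th,[(np.round(.095-r*np.cos(t)+.010*np.sin(t),3),np.round(.06+r*np.sin(t)+.010*np.cos(t),3)) for r in (.17,.19)])
E
```

```text
t 10.78 pos [0.4691 0.3507 0.2131] rot [3.1405e+00 1.4000e-03 2.6340e-01] F [ 1.1 -0.1  0.5] w 0.0001 ff 0.0
shift [ 0.0048  0.002  -0.0019 -0.1102]
110 [(np.float64(0.163), np.float64(0.216)), (np.float64(0.169), np.float64(0.235))]
100 [(np.float64(0.134), np.float64(0.226)), (np.float64(0.138), np.float64(0.245))]
90 [(np.float64(0.105), np.float64(0.23)), (np.float64(0.105), np.float64(0.25))]
80 [(np.float64(0.075), np.float64(0.229)), (np.float64(0.072), np.float64(0.249))]
70 [(np.float64(0.046), np.float64(0.223)), (np.float64(0.039), np.float64(0.242))]
60 [(np.float64(0.019), np.float64(0.212)), (np.float64(0.009), np.float64(0.23))]
50 [(np.float64(-0.007), np.float64(0.197)), (np.float64(-0.019), np.float64(0.212))]
40 [(np.float64(-0.029), np.float64(0.177)), (np.float64(-0.044), np.float64(0.19))]
30 [(np.float64(-0.047), np.float64(0.154)), (np.float64(-0.065), np.float64(0.164))]
20 [(np.float64(-0.061), np.float64(0.128)), (np.float64(-0.08), np.float64(0.134))]
10 [(np.float64(-0.071), np.float64(0.099)), (np.float64(-0.09), np.float64(0.103))]
0 [(np.float64(-0.075), np.float64(0.07)), (np.float64(-0.095), np.float64(0.07))]
```

Call:
{"name": "carry_out", "arguments": {"rows": [[[0,0.02,0,0],[0,0.04,0,0],[0,0.05,0,0],[0,0.06,0,0],[0,0.07,0,0],[0,0.08,0,0],[0,0.09,0,0],[0,0.1,0.002,0],[0,0.11,0.003,0],[0,0.12,0.003,0],[0,0.13,0.004,0],[0,0.13,0.004,0]]]}}

```text
clock: 11.78
position: [0.5034, 0.2245, 0.2091]
tool_rot: [3.141, 0.0, 0.263]
force: [0.9, 0.2, -0.0]
grip_width: 0.0002
finger_force: 0.0
```

```bash
python3 - <<'E'
from h import *
go(.4743,.25,.215,15.2)
s=bot.grab_frame('side');b=cv2.resize(s['pixels'][120:370,140:400],None,fx=1.9,fy=1.9)
cv2.imwrite('pics/c5.png',cv2.cvtColor(b,cv2.COLOR_RGB2BGR))
E
```

```text
t 11.78 pos [0.5034 0.2245 0.2091] rot [3.1407e+00 3.0000e-04 2.6280e-01] F [ 0.9  0.2 -0. ] w 0.0002 ff 0.0
shift [-0.0215 -0.0322 -0.0059 -0.1451]
```

View pics/c5.png

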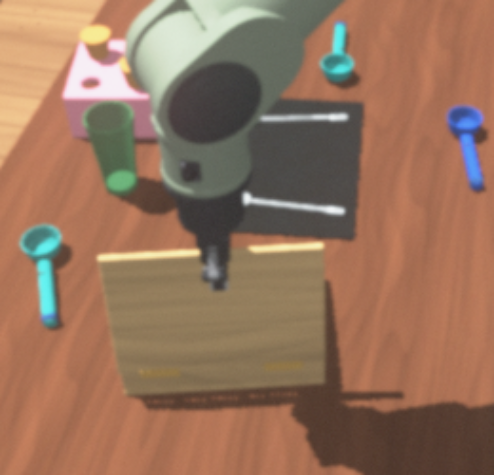

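The hatch has swung up to about vertical under the fingers. I'll follow the arc down.

Call:
{"name": "carry_out", "arguments": {"rows": [[[0,0.012,0.002,0],[0,0.025,0.005,0],[0,0.037,0.009,0],[0,0.049,0.014,0],[0,0.061,0.021,0],[0,0.072,0.028,0],[0,0.082,0.036,0],[0,0.092,0.045,0],[0,0.1,0.055,0],[0,0.108,0.065,0],[0,0.115,0.076,0],[0,0.115,0.076,0]]]}}

```text
clock: 12.83
position: [0.5321, 0.1139, 0.1308]
tool_rot: [3.141, 0.003, 0.264]
force: [-0.2, -0.2, -0.3]
grip_width: 0.0003
finger_force: 0.0
```

Call:
{"name": "carry_out", "arguments": {"rows": [[[0,0.006,0.012,0],[0,0.01,0.024,0],[0,0.014,0.036,0],[0,0.016,0.048,0],[0,0.018,0.055,0],[0,0.018,0.055,0]]]}}

```text
clock: 13.33
position: [0.5368, 0.0979, 0.0765]
tool_rot: [-3.142, 0.003, 0.265]
force: [0.4, -0.4, -0.6]
grip_width: 0.0002
finger_force: 0.0
```

Call:
{"name": "carry_out", "arguments": {"rows": [[[0,0,0.002,0],[0,0,0.004,0],[0,0,0.005,0],[0,0,0.006,0],[0,0,0.0065,0],[0,0,0.0065,0]]]}}

```text
clock: 13.83
position: [0.5378, 0.0984, 0.0719]
tool_rot: [-3.142, -0.0, 0.265]
force: [-0.3, 0.5, -0.6]
grip_width: 0.0001
finger_force: 0.1
```

Call:
{"name": "carry_out", "arguments": {"rows": [[[0,0,0.0005,0],[0,0,0.001,0],[0,0,0.001,0]]]}}

```text
clock: 14.08
position: [0.5377, 0.0984, 0.0708]
tool_rot: [-3.142, -0.0, 0.265]
force: [-0.5, 0.7, 0.6]
grip_width: -0.0001
finger_force: 0.2
```

Call:
{"name": "carry_out", "arguments": {"rows": [[[0,0,0.0005,0],[0,0,0.001,0],[0,0,0.001,0]]]}}

```text
clock: 14.33
position: [0.5377, 0.0984, 0.0705]
tool_rot: [3.141, -0.0, 0.265]
force: [-3.7, -1.5, 15.5]
grip_width: -0.0003
finger_force: 7.8
```

Call:
{"name": "carry_out", "arguments": {"rows": [[[0,0,0.0003,0],[0,0,0.0007,0],[0,0,0.0007,0]]]}}

```text
clock: 14.58
position: [0.5378, 0.0984, 0.0703]
tool_rot: [3.141, -0.001, 0.265]
force: [-8.4, -1.5, 28.8]
grip_width: 0.0
finger_force: 14.4
```

Firm contact at the shut height of 70 mm. I'll back off and check.

Call:
{"name": "carry_out", "arguments": {"rows": [[[0,0,-0.005,0],[0,0,-0.02,0],[0,0.02,-0.05,0],[0,0.05,-0.08,0],[0,0.08,-0.12,0],[0,0.12,-0.15,0],[0,0.16,-0.18,0],[0,0.2,-0.2,0],[0,0.23,-0.2,0],[0,0.26,-0.2,0],[0,0.26,-0.2,0],[0,0.26,-0.2,0]]]}}

```text
clock: 15.58
position: [0.6055, -0.1556, 0.2688]
tool_rot: [3.141, 0.0, 0.261]
force: [-0.7, 1.4, -0.2]
grip_width: 0.0
finger_force: 0.0
```

```bash
python3 - <<'E'
from h import *
go(0.5,0,.2,15)
p=bot.grab_frame('top');s=bot.grab_frame('side')
a=cv2.resize(p['pixels'][60:300,50:260],None,fx=1.8,fy=1.8);b=cv2.resize(s['pixels'][130:370,160:370],None,fx=1.8,fy=1.8)
cv2.imwrite('pics/c6.png',cv2.cvtColor(np.hstack([a,b]),cv2.COLOR_RGB2BGR))
E
```

```text
t 15.58 pos [ 0.6055 -0.1556  0.2688] rot [3.141e+00 4.000e-04 2.606e-01] F [-0.7  1.4 -0.2] w 0.0 ff 0.0
shift [-0.0618 -0.1775  0.0688 -0.0686]
```

View pics/c6.png

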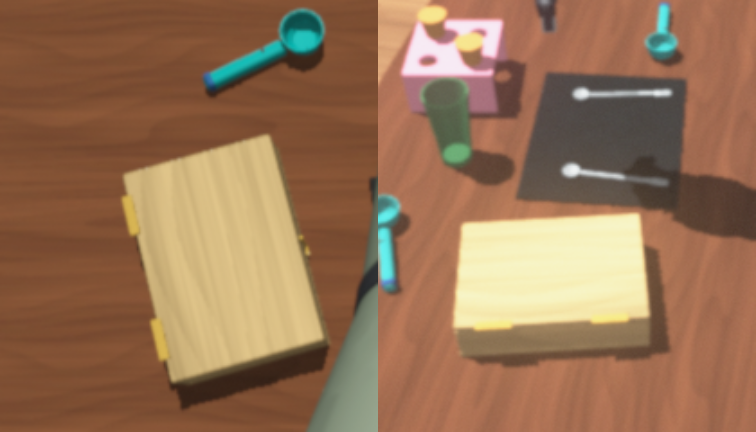

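The hatch lies flat and shut on the well, the tumbler is still standing, and the arm is clear.

```bash
python3 -c "
from workcell import bot
print(bot.job_done())"
```

```text
the job is handed in; nothing more can be done
None
```

The cream scoop was set down in the well, the hatch is pressed fully shut over it, the tumbler is still standing, and the job was handed in at about 16 s of the 54 s allowed.

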